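# Find and press down the proud stud of a levelling stage

### The arm

A 6-joint arm with a two-finger parallel gripper is mounted at the origin on a cart in front of the work surface, level with it; the furniture and walls round the work are solid. World frame = base frame: x ahead of the robot, y to its left, z up, the work surface at z = 0. Lengths are in m, angles in rad, forces in N, time in s.
With the tool pointing down it reaches from about 0.375 to 0.925 m from the base axis. Payload 5.7 kg.
Tool frame: the origin (TCP) lies midway between the tips of the shut fingers; the grasp point (between the pads) lies 19 mm behind it; z points along the fingers, y is the line along which they close (so a half turn about z gives the same grasp; the last joint's range is limited). The gripper opens to 88 mm and grips with 3 to 60 N. Pads are 20 mm wide; open, the fingers measure 115 mm over their backs; the gripper's body (75 mm by 178 mm) begins 61 mm behind the grasp point.
Start: joints at [1.138, 0.359, 1.51, -0, 1.272, -0.115], TCP at [0.187, 0.57, 0.223] pointing down, gripper open.
Joint ranges: [-2.97, 2.97], [-1.01, 2.36], [0.21, 2.38], [-0.96, 4.11], [0.2, 2.71], [-2.98, 2.98]. Speed limits (rad/s): [2.39, 2.39, 3.14, 3.14, 3.14, 3.14].

### API

Orientations are given as a unit quaternion [x, y, z, w].
In Python, from bench import move_ptp, servo_line, goto_joints, move_gripper, sleep, inverse_kinematics, capture, PlanningError, close_job, spot_in, silhouettes, current_clock, current_joint_pos, current_qvel, current_joint_torque, current_position, current_orientation, current_force, current_torque, current_finger_gap, current_grip_force gives the robot as it stands. Calls block until the motion is done:
- move_ptp(position, orientation): joint-space move of the TCP to a pose.
- servo_line(position, orientation=None, rate=0.15, contact_N=None): straight line of the TCP; orientation=None keeps the orientation; rate is the mean speed in m/s. With contact_N (N) it stops when the force on the tool has changed by that much, and returns True; else False.
- goto_joints(angles): joint-space move.
- move_gripper(opening): finger opening in m; the grip force is fixed at half the most; returns when the fingers have stopped.
- sleep(seconds).
- inverse_kinematics(position, orientation): joint angles nearest the present ones, or None.
- capture(name): name is "scene" or "top"; returns a dict with "image" (400x640x3 uint8, blue, green, red), "range_z" (400x640 float32, m along the optical axis (not along the pixel's ray), 0 where there is no reading), "intrinsics" (3x3 intrinsics, pixels), "R" (3x3) and "t" (3): a world point X has camera coordinates R X + t. Camera axes: x right, y down, z forward; pixel columns grow to the right and rows downward; lengths in m; the calibration is good to about 2 mm. A picture is of the moment at which its call begins.
A pose or a line that the arm cannot do raises PlanningError and nothing moves.
- close_job(): hands the job in; it is judged then, once.
Trained networks look in the newest picture that a camera, given by its name, has taken for a name from the list of things; names that differ only in an ending like _2 or _b are one class to them, and where a whole thing is asked for, a point or a joint stands for the part that bears it (a point fixed in the world has none). Each returns a list of dicts, best first, with "conf" (0 to 1); they miss things now and then, are a little off and sometimes report something else, mostly with a low value. They report only what shows in the picture. A call takes as long as a camera call. They do not tell look-alikes from the thing itself.
- spot_in(camera, query): "xy" ([column, row] in pixels, amid what is visible of it).
- silhouettes(camera, query): "region" (400x640 bool, what is visible of it) and "xy" ([column, row] in pixels, amid what is visible of it).
Readings, each from a call of its own:
- current_clock(): time.
- current_joint_pos(): joint angles.
- current_qvel(): joint speeds.
- current_joint_torque(): joint torques, N m.
- current_position(): TCP position.
- current_orientation(): TCP orientation.
- current_force(): force on the tool from outside, world axes, zero at the start.
- current_torque(): the same for the moment, N m.
- current_finger_gap(): finger opening in m.
- current_grip_force(): force on a finger pad.
Only numpy, scipy, OpenCV 4.12 (cv2) and the standard library are available. Lean on these libraries where they do the work, as an engineer would, in place of code of your own. Each camera call takes 0.05 s, during which the arm holds its last target. There are 200 camera calls.

### The job

One of the four brass studs on the levelling stage stands a few millimetres too high, so a slide carrier would rock on it. Take the blue touch probe from its stand, feel the stud tops lightly with its tip to find the high one, and press that stud down with the probe until it is level with the other three, neither proud nor sunk, without pushing the other studs down. Then put the probe back upright in its stand, keep your fingers off the studs and leave the things round about where they are.

Things in the scene. Friction and masses are not known exactly. Their poses are not given: they have to be found in the camera images.
- stage: Levelling stage, fixed: grey base plate 124 x 154 x 12 mm (its x by y), on corner posts reaching 38 mm up an aluminium deck 116 x 146 x 10 mm with a round green bubble level in its middle. Origin: centre of the underside, on the worktop; z up. The deck height is not measured and varies; four brass studs with flat tops 16 mm across stand on it over the points place_1 to place_4.
- probe_grip (a point): Centre of the square blue handle (16 x 16 mm, 50 mm long, flats facing its x and y) of the rigid touch probe, about 100 g, which hangs tip down in the stand; z points up along the probe. Below the handle a dark collar, 28 mm diameter, 6 mm thick, its underside 31 mm below this point; then a steel shaft of 9 mm diameter with a round tip 83 mm below this point.
- stand_mouth (a point): Centre of the open top of the probe stand, fixed: a white upright tube, 32 mm outside, 18 mm inside diameter, 58 mm tall, on a grey round foot 64 mm wide. z up. The probe hangs in it by its collar, the handle centre 31 mm above this point; the shaft has 4.5 mm of play all round and does not reach the floor of the tube.
- proud_stud (a joint): Travel (m) of the high stud, at an untold place: 0 level with the others, negative while proud (3.5 to 5 mm at the start), positive when sunk. Every stud is a tight friction fit: it holds under pushes below about 9 N, slides down under about 10 N or more while pushed, with no stop at the level height (it can sink 5 mm too far), and stays where left; it cannot be pulled up.
- set_stud_a (a joint): Travel (m) of one of the three correctly set studs, at an untold place: 0 as set, positive when pushed down.
- set_stud_b (a joint): Travel (m) of one of the three correctly set studs, at an untold place: 0 as set, positive when pushed down.
- set_stud_c (a joint): Travel (m) of one of the three correctly set studs, at an untold place: 0 as set, positive when pushed down.
- place_1 (a point): Point on the axis of one stud, on top of the base plate (12 mm above the worktop), at x, y = -36, +50 mm in the stage's frame. The tops of the three set studs lie in one level plane 32 to 56 mm above the worktop, 10 mm above the deck; the high one is 3.5 to 5 mm higher.
- place_2 (a point): Point on the axis of one stud, on top of the base plate (12 mm above the worktop), at x, y = -36, -50 mm in the stage's frame. The tops of the three set studs lie in one level plane 32 to 56 mm above the worktop, 10 mm above the deck; the high one is 3.5 to 5 mm higher.
- place_3 (a point): Point on the axis of one stud, on top of the base plate (12 mm above the worktop), at x, y = +36, +50 mm in the stage's frame. The tops of the three set studs lie in one level plane 32 to 56 mm above the worktop, 10 mm above the deck; the high one is 3.5 to 5 mm higher.
- place_4 (a point): Point on the axis of one stud, on top of the base plate (12 mm above the worktop), at x, y = +36, -50 mm in the stage's frame. The tops of the three set studs lie in one level plane 32 to 56 mm above the worktop, 10 mm above the deck; the high one is 3.5 to 5 mm higher.
- sample_cup: Bystander: a white sample cup with a white lid, 51 mm wide, 63 mm tall; origin at the centre of its underside, z up. Leave it alone.
- dropper_green: Bystander: a white dropper bottle with a green cap, 33 mm wide, 76 mm tall; origin at the centre of its underside, z up. Leave it alone.
- petri: Bystander: a small petri dish with a reddish-brown filling, 63 mm wide, 14 mm tall; origin at the centre of its underside, z up. Leave it alone.
There are look-alikes about, which are no part of the job. What is shaped like the part that bears probe_grip but orange is not meant.

How it is judged:
On the way, in this order (a step that is already met when the one before it is completed fails the run):
1. the probe is lifted out of its stand (z of probe_grip in the frame of stand_mouth above 0.09 m), for 0.1 s.
2. the high stud is pressed level with the others, to 1.5 mm (value of joint proud_stud between -0.0015 and 0.0015 m), for 0.2 s.
At the end, for the whole second after the job is handed in: The high stud is level with the plane of the other three within 1.5 mm, none of those three has been pushed down 1.5 mm or more, and the probe stands upright (within 0.1 rad) in its stand with its collar on the rim (within 4 mm in height, 8 mm sideways) (all of step 2 and value of joint each of set_stud_a, set_stud_b, set_stud_c below 0.0015 m and horizontal distance between probe_grip and stand_mouth below 0.008 m and angle between probe_grip's own z axis and vertical below 0.1 rad and z of probe_grip in the frame of stand_mouth between 0.027 and 0.035 m); the robot touches nothing.
It fails at once if one of the three set studs is pushed down by 1.5 mm or more (value of joint any of set_stud_a, set_stud_b, set_stud_c above 0.0015 m).
It fails at once if the high stud is driven more than 2 mm below the others (value of joint proud_stud above 0.002 m).
It fails at once if the hand is used in place of the probe: the grasp point comes lower than 80 mm above the worktop over the stage (z of the grasp point in the frame of stage below 0.08 m and x of the grasp point in the frame of stage between -0.07 and 0.07 m and y of the grasp point in the frame of stage between -0.085 and 0.085 m).
It fails at once if a bystander is moved by more than 20 mm (distance of any of sample_cup, dropper_green, petri from where it was at the start of the episode above 0.02 m).
It also fails if it takes over 58 s, if anything falls off the work surface, if the arm or the gripper's body presses on something with over 40 N, if the wrist force passes 120 N, or if a joint passes its speed limit or range.

## Working session

There is one attempt and no reset: what is moved stays moved. The work goes in short steps, each a Python script; the robot and the scene stay as the last script left them, time stands still between calls to the robot, and variables do not carry over. Pictures are saved under pics/ and viewed, at most 10 in all, crops included, and the job is handed in when it is done.

```bash
mkdir -p pics
cat > h.py <<'E'
from bench import *
import numpy as np, cv2
def w(c,u,v,z):
    K=c["intrinsics"];p=np.linalg.inv(K)@np.array([u,v,1.0])*z
    return c["R"].T@(p-c["t"])
def cloud(c):
    Z=c["range_z"];v,u=np.mgrid[:400,:640];K=c["intrinsics"]
    P=np.stack([(u-K[0,2])/K[0,0]*Z,(v-K[1,2])/K[1,1]*Z,Z],-1)
    return (P-c["t"])@c["R"]
E
python3 - <<'E'
from h import *
ims=[]
for n in("scene","top"):
    c=capture(n);np.savez(n+".npz",**c);cv2.imwrite(f"pics/{n}.png",c["image"]);P=cloud(c)
    print(n,"cam",-c["R"].T@c["t"])
    for q in("stage","probe_grip","stand_mouth","proud_stud","sample_cup","dropper_green","petri"):
        try:
            for d in silhouettes(n,q)[:5]:
                m=d["region"]&(c["range_z"]>0);p=P[m]
                if len(p): print(q,round(d["conf"],2),np.round(d["xy"]),m.sum(),np.round(np.median(p,0),3),np.round(p.min(0),3),np.round(p.max(0),3))
        except Exception as e: print(q,e)
print(current_clock(),current_orientation())
E
```

```text
scene cam [-0.0037115  -0.55920154  0.50324348]
stage 0.9 [274. 220.] 510 [0.498 0.107 0.012] [ 0.464  0.078 -0.001] [0.579 0.255 0.04 ]
probe_grip 0.94 [335. 252.] 349 [ 0.433 -0.157  0.087] [ 0.426 -0.165  0.001] [ 0.519 -0.096  0.115]
probe_grip 0.78 [365. 296.] 515 [ 0.392 -0.255  0.072] [ 0.382 -0.266  0.002] [ 0.449 -0.198  0.109]
probe_grip 0.44 [288. 265.] 609 [ 0.403 -0.051  0.014] [ 0.375 -0.078 -0.001] [0.449 0.001 0.017]
stand_mouth 0.71 [336. 287.] 826 [ 0.429 -0.161  0.007] [ 0.407 -0.183 -0.001] [ 0.499 -0.112  0.062]
dropper_green 0.75 [195. 208.] 319 [0.369 0.265 0.037] [0.357 0.257 0.004] [0.404 0.32  0.075]
petri 0.68 [289. 264.] 614 [ 0.403 -0.05   0.014] [ 0.375 -0.078 -0.001] [0.438 0.002 0.017]
top cam [0.41853822 0.01373163 1.20223199]
stage 0.51 [299. 220.] 176 [0.508 0.105 0.013] [0.464 0.08  0.003] [0.609 0.253 0.045]
probe_grip 0.64 [403. 247.] 105 [ 0.438 -0.145  0.095] [ 0.426 -0.159  0.057] [ 0.45  -0.136  0.119]
probe_grip 0.64 [442. 263.] 144 [ 0.397 -0.247  0.072] [ 0.382 -0.287 -0.003] [ 0.41  -0.237  0.112]
stand_mouth 0.64 [396. 250.] 314 [ 0.434 -0.14   0.006] [ 0.408 -0.178 -0.001] [ 0.468 -0.118  0.064]
proud_stud 0.45 [254. 187.] 23 [0.602 0.217 0.037] [0.475 0.089 0.007] [0.611 0.245 0.045]
sample_cup 0.71 [316. 141.] 340 [0.709 0.061 0.064] [0.686 0.037 0.008] [0.736 0.085 0.07 ]
sample_cup 0.42 [402. 245.] 92 [ 0.437 -0.144  0.096] [ 0.426 -0.159  0.059] [ 0.45  -0.136  0.118]
dropper_green 0.71 [232. 272.] 175 [0.373 0.271 0.054] [0.356 0.26  0.01 ] [0.389 0.29  0.078]
petri 0.72 [358. 261.] 468 [ 0.406 -0.043  0.015] [ 0.376 -0.077 -0.   ] [ 0.437 -0.012  0.021]
0.8 [ 1.58218221e-01  9.87404170e-01 -1.34960850e-05 -3.91599260e-06]
```

View pics/scene.png

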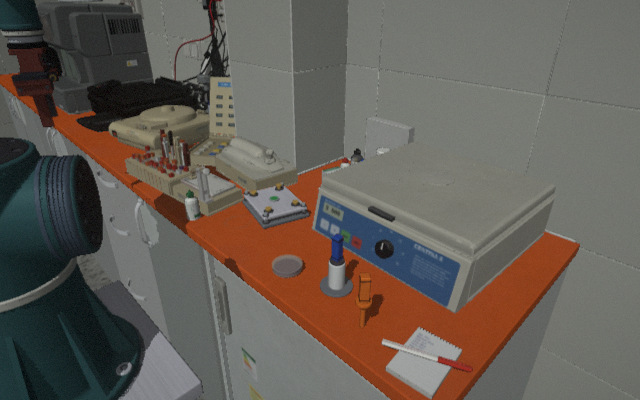

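View pics/top.png

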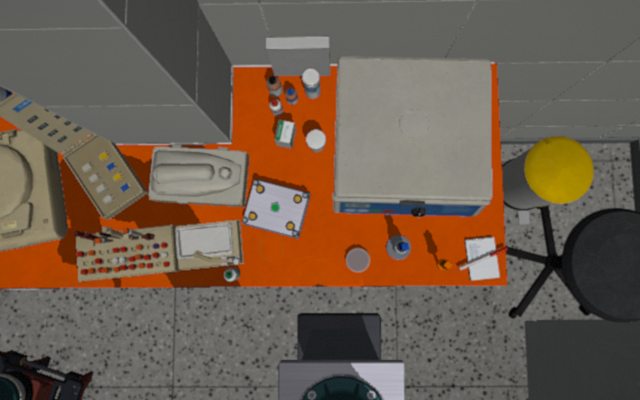

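The blue probe is at scene (336,252) and top (403,246), hanging in the white tube. The orange look-alike at scene (365,296) and top (442,263) is rejected on colour. The stage is at top (276,207), with its four studs near (260,188), (253,218), (299,195) and (291,228). The next step is geometry and a confirming crop.

Run:
```python
from h import *
c=dict(np.load("top.npz"));P=cloud(c);im=c["image"]
a=cv2.resize(im[165:250,235:320],None,fx=6,fy=6,interpolation=cv2.INTER_NEAREST)
s=dict(np.load("scene.npz"));b=cv2.resize(s["image"][225:325,305:405],(510,510),interpolation=cv2.INTER_NEAREST)[:, :280]
cv2.imwrite("pics/crop.png",np.hstack([a,b]))
K,R,t=c["intrinsics"],c["R"],c["t"];print(K[0,0])
hsv=cv2.cvtColor(im,cv2.COLOR_BGR2HSV).astype(int)
box=np.zeros((400,640),bool);box[172:245,238:315]=1
deck=box&(P[...,2]>.018)&(hsv[...,1]<60)&(hsv[...,2]>120)
zd=np.median(P[deck][:,2]);print("deck z",zd,np.percentile(P[deck][:,2],[5,25,75,95]))
Q=P[deck&(abs(P[...,2]-zd)<.01)]
r=cv2.minAreaRect((Q[:,:2]*1000).astype(np.float32));print("rect",r)
br=box&(hsv[...,0]>10)&(hsv[...,0]<32)&(hsv[...,1]>80)&(P[...,2]>.02)
n,l,st,ce=cv2.connectedComponentsWithStats(br.astype(np.uint8))
for i in range(1,n):
    if st[i,4]>5: 
        ray=R.T@np.linalg.inv(K)@np.array([*ce[i],1]);C=-R.T@t
        X=C+ray*((zd+.01-C[2])/ray[2]);print("brass",ce[i],st[i,4],X.round(4))
for nm,cc in(("top",c),("scene",s)):
    p=cloud(cc);h=cv2.cvtColor(cc["image"],cv2.COLOR_BGR2HSV).astype(int)
    m=(h[...,0]>105)&(h[...,0]<130)&(h[...,1]>120)&(p[...,2]>.06)&(p[...,2]<.125)&(p[...,0]<.47)&(p[...,0]>.40)&(abs(p[...,1]+.15)<.04)
    q=p[m];print(nm,"blue",len(q),np.median(q,0),q.min(0),q.max(0))
    tp=q[q[:,2]>q[:,2].max()-.006];print(tp.mean(0),cv2.minAreaRect((tp[:,:2]*1000).astype(np.float32)))
# incubator
g=(P[...,1]<-.05)&(P[...,1]>-.4)&(P[...,2]>.05)&(P[...,0]>.47);q=P[g]
print("inc",np.percentile(q,[1,50,99],axis=0), "min x near stand",q[abs(q[:,1]+.15)<.1][:,0].min())
```

```text
459.23445987749807
deck z 0.031158172236340546 [0.02726942 0.02953335 0.03308519 0.05509559]
rect ((541.363525390625, 167.3511199951172), (145.6817169189453, 115.89838409423828), 74.73127746582031)
brass [259.38888889 188.13888889] 36 [0.5907 0.2059 0.0412]
brass [297.13157895 198.31578947] 38 [0.5637 0.1091 0.0412]
brass [252.08333333 215.63888889] 36 [0.5202 0.2239 0.0412]
brass [289.78378378 225.56756757] 37 [0.4942 0.1277 0.0412]
top blue 59 [ 0.43944733 -0.14859884  0.1140357 ] [ 0.43226848 -0.15643367  0.06575518] [ 0.4477171 -0.1411986  0.1190767]
[ 0.43866637 -0.14933836  0.11557784] ((439.35467529296875, -148.8668975830078), (14.095572471618652, 14.099164009094238), 89.47698211669922)
scene blue 252 [ 0.43281654 -0.15561529  0.09386933] [ 0.42952093 -0.1609425   0.063347  ] [ 0.44602111 -0.14431273  0.1154714 ]
[ 0.43661758 -0.15404695  0.11342675] ((438.3951721191406, -153.2032470703125), (13.783791542053223, 15.425251960754395), 84.53512573242188)
inc [[ 0.53007845 -0.38760372  0.05760816]
 [ 0.77778336 -0.20736088  0.14345167]
 [ 0.93905273 -0.05308887  0.30154745]] min x near stand 0.5124952259657134
```

View pics/crop.png

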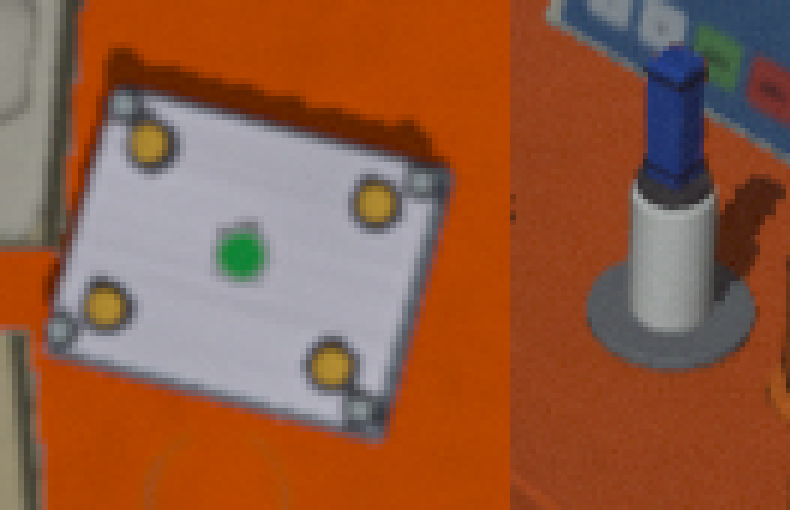

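Confirmed: the handle is blue, and stud spacings of 100.5 mm and 73 mm match the 100 x 72 mm layout. Next I'll fit the handle yaw and grasp.

```bash
cat >> h.py <<'E'
def quat(yaw_y):   # tool down, closing line at this world angle
    p=(yaw_y+np.pi/2)/2; return [np.cos(p),np.sin(p),0.,0.]
E
python3 - <<'E'
from h import *
from scipy.optimize import least_squares
s=dict(np.load("scene.npz"));p=cloud(s);h=cv2.cvtColor(s["image"],cv2.COLOR_BGR2HSV).astype(int)
m=(h[...,0]>105)&(h[...,0]<130)&(h[...,1]>120)&(p[...,2]>.07)&(p[...,2]<.108)&(abs(p[...,0]-.439)<.02)&(abs(p[...,1]+.15)<.02)
q=p[m][:,:2]
def res(v):
    c,s_=np.cos(v[2]),np.sin(v[2]);d=(q-v[:2])@np.array([[c,-s_],[s_,c]])
    return np.abs(d).max(1)-.008
for y0 in np.radians([-40,-20,0,20,40]):
    r=least_squares(res,[.439,-.15,y0],loss="soft_l1",f_scale=.001);print(r.x[:2].round(4),np.degrees(r.x[2]).round(1),r.cost*1e6)
print(h[236:262:5,325:346,2])
for y in(60,75,90,105,120):
    print(y,inverse_kinematics([.439,-.151,.07],quat(np.radians(y))),inverse_kinematics([.439,-.151,.25],quat(np.radians(y))) is not None)
E
```

```text
[ 0.4398 -0.1507] -85.0 42.73915993483381
[ 0.4398 -0.1507] 5.0 42.73915993642209
[ 0.4398 -0.1507] 5.0 42.73915993484794
[ 0.4398 -0.1507] 5.0 42.73915993481923
[ 0.4398 -0.1507] 5.0 42.73915995376573
[[ 95 102 109 102 102 102 107 124 114 122 121 121 117 119 122 118 122 104
   72  71  75]
 [149 150 147 149 150 149 123 111 101  93  74  70  83  72  49  42  62  76
   86  91  89]
 [153 148 153 152 150 148 107 117 111 109 112 113 113 102  78  76  74  79
  106 109  99]
 [150 150 145 149 151 148 106 110 112 112 113 112 112  89  75  77  72  68
  117 147 152]
 [150 151 147 151 149 142  46  88 111 109 113 110 108  85  79  73  60  48
   96 150 153]
 [146 151 145 138 123  52  56  59  54  55  72  88  86  64  48  52  55  57
   51  70 146]]
60 [-4.80250866e-01  3.79675507e-01  1.96259213e+00 -4.44089210e-16
  7.99325019e-01 -1.52744842e+00] True
75 [-4.80250866e-01  3.79675507e-01  1.96259213e+00 -4.44089210e-16
  7.99325019e-01 -1.78924780e+00] True
90 [-4.80250866e-01  3.79675507e-01  1.96259213e+00 -4.44089210e-16
  7.99325019e-01 -2.05104719e+00] True
105 [-4.80250866e-01  3.79675507e-01  1.96259213e+00 -4.44089210e-16
  7.99325019e-01 -2.31284658e+00] True
120 [-4.80250866e-01  3.79675507e-01  1.96259213e+00 -4.44089210e-16
  7.99325019e-01 -2.57464597e+00] True
```

Run:
```python
from h import *
q=quat(np.radians(-83))
move_ptp([.42,.2,.32],q); move_ptp([.4395,-.151,.20],q)
print(current_clock(),current_force())
servo_line([.4395,-.151,.072],rate=.1)
print(current_clock(),current_force(),current_position())
for n in("scene","top"):
    c=capture(n);cv2.imwrite(f"pics/pre_{n}.png",c["image"][190:330,260:460] if n=="scene" else c["image"])
im=cv2.imread("pics/pre_scene.png");cv2.imwrite("pics/pre.png",cv2.resize(im,None,fx=4,fy=4))
```

```text
3.8333 [-0.40087921 -0.21895198  0.00878028]
5.2667 [ 0.02790567  0.4748232  -0.16754067] [ 0.43991722 -0.15119183  0.07246062]
```

View pics/pre.png

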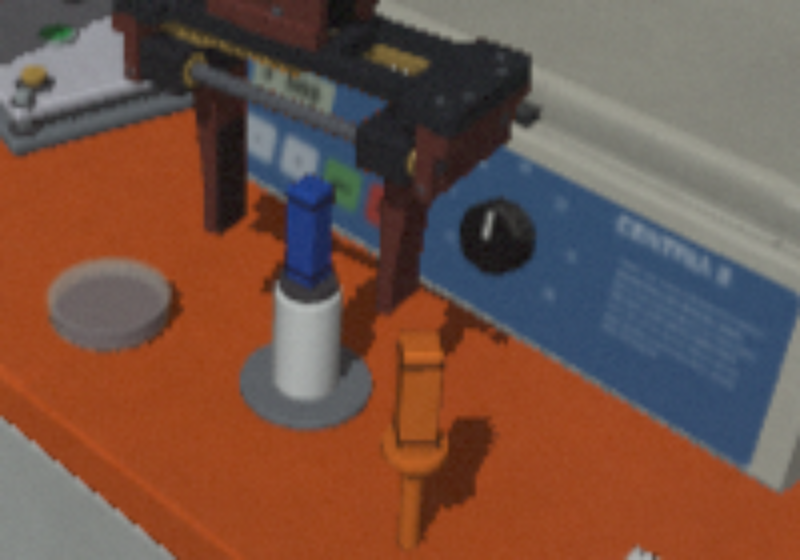

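The fingers straddle the blue handle: fingers at crop columns 225 and 405, handle at 310. Orange is outside. Closing and lifting.

Run:
```python
from h import *
move_gripper(0.0)
print(current_clock(),current_finger_gap(),current_grip_force(),current_force())
servo_line([.4395,-.151,.20],rate=.12)
print(current_clock(),current_finger_gap(),current_force())
for n in("scene",):
    c=capture(n);cv2.imwrite("pics/lift.png",cv2.resize(c["image"][150:330,260:460],None,fx=3,fy=3))
    p=cloud(c);h=cv2.cvtColor(c["image"],cv2.COLOR_BGR2HSV).astype(int)
    m=(h[...,2]>140)&(h[...,1]<40)&(p[...,2]>.01)&(p[...,2]<.064)&(abs(p[...,0]-.43)<.03)&(abs(p[...,1]+.155)<.03)
    from scipy.optimize import least_squares
    Q=p[m&(p[...,2]<.055)][:,:2]
    print(len(Q),least_squares(lambda v:np.hypot(*(Q-v).T)-.016,[.439,-.151],loss="soft_l1",f_scale=.001).x)
c=capture("top");p=cloud(c)
```

```text
6.4667 0.01624787894772544 29.99983638525009 [ 1.63815696 -0.36229294 -0.29109704]
7.6833 0.016036580111421703 [-0.88197398 -0.4346915  -0.90431171]
251 [ 0.43998336 -0.15086175]
```

View pics/lift.png

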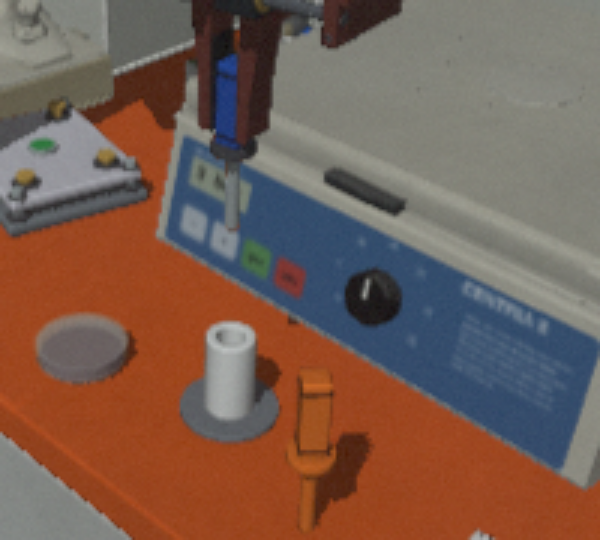

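The probe is held upright and the stand axis is confirmed at (0.440, -0.151). On to feeling the first stud.

```bash
cat >> h.py <<'E'
S={"a":(.4942,.1277),"b":(.5637,.1091),"c":(.5907,.2059),"d":(.5202,.2239)}
Q=quat(np.radians(-83))
def touch(k,z0=.125,zl=.100,N=3,rate=.012):
    x,y=S[k]
    move_ptp([x,y,.15],Q); servo_line([x,y,z0],rate=.1); sleep(.15)
    f0=current_force()[2]
    hit=servo_line([x,y,zl],rate=rate,contact_N=N)
    z=current_position(); f=current_force()
    servo_line([x,y,.15],rate=.1)
    print(k,hit,np.round(z,4),np.round(f,2),round(f0,2),round(current_clock(),2)); return z[2]
E
python3 - <<'E'
from h import *
move_ptp([.42,.1,.20],Q)
touch("a")
E
```

```text
a True [0.4942 0.1277 0.1056] [-0.47 -0.78  4.66] -1.81 11.84
```

Run:
```python
from h import *
for k in "bcd": touch(k,z0=.118,rate=.009,N=2.5)
```

```text
b True [0.5637 0.1091 0.1057] [-0.07 -0.2   4.44] -0.34 14.74
c True [0.5907 0.2059 0.1096] [ 0.76 -0.09  4.16] -0.53 17.45
d True [0.5202 0.2239 0.1057] [-0.62 -0.43  4.65] 0.08 20.35
```

Stud c is proud by 3.9 mm. I'll press it in small steps, then feel again.

Run:
```python
from h import *
x,y=S["c"]; servo_line([x,y,.112],rate=.1)
for t in(.1075,.1062):
    servo_line([x,y,t],rate=.005);sleep(.1);print(t,current_position()[2].round(4),current_force().round(2))
servo_line([x,y,.118],rate=.05)
touch("c",z0=.110,rate=.007,N=2.5); touch("d",z0=.110,rate=.007,N=2.5)
```

```text
0.1075 0.1087 [-2.63 -1.    7.75]
0.1062 0.1074 [-2.15 -0.    7.55]
c True [0.5907 0.2059 0.1064] [-0.42 -0.05  3.94] -0.27 25.62
d True [0.5202 0.2239 0.1057] [-0.01 -0.34  4.41] -1.96 28.06
```

Stud c is now about 0.7 mm proud, so it gets one more fine step. Then I'll recheck and return the probe.

Run:
```python
from h import *
x,y=S["c"]; move_ptp([x,y,.15],Q);servo_line([x,y,.110],rate=.1)
servo_line([x,y,.1057],rate=.005)
servo_line([x,y,.115],rate=.05)
touch("c",z0=.110,rate=.007,N=2.5)
move_ptp([.42,.1,.20],Q); move_ptp([.4395,-.151,.20],Q)
servo_line([.4395,-.151,.15],rate=.1)
c=capture("scene");cv2.imwrite("pics/back.png",cv2.resize(c["image"][200:320,280:400],None,fx=4,fy=4))
print(current_clock(),current_position(),current_finger_gap())
```

```text
c True [0.5907 0.2059 0.1061] [ 0.9  -0.16  5.45] -1.64 32.63
35.1667 [ 0.44005036 -0.15083349  0.15052859] 0.01558343583870802
```

View pics/back.png

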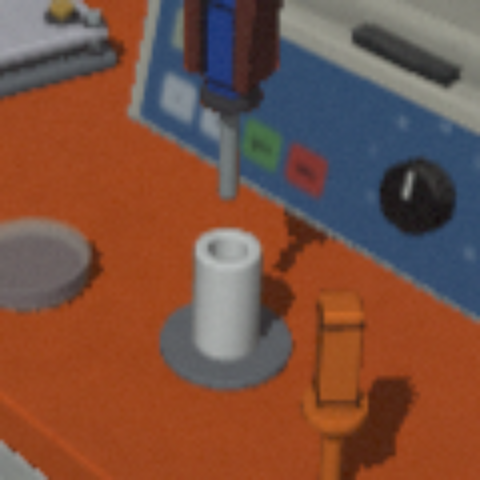

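Stud c is level to about 0.4 mm, and the tip at (230,197) hangs over the mouth at (229,245). Inserting.

Run:
```python
from h import *
h=servo_line([.4395,-.151,.082],rate=.06,contact_N=8)
print(h,current_position(),current_force())
if not h:
    h=servo_line([.4395,-.151,.070],rate=.015,contact_N=4);print(h,current_position(),current_force(),current_clock())
    if current_position()[2]<.0755:
        move_gripper(.05);servo_line([.4395,-.151,.19],rate=.12);sleep(.3)
        c=capture("scene");cv2.imwrite("pics/end.png",cv2.resize(c["image"][200:320,280:400],None,fx=4,fy=4))
        p=cloud(c);g=cv2.cvtColor(c["image"],cv2.COLOR_BGR2HSV).astype(int)
        m=(g[...,0]>105)&(g[...,0]<130)&(g[...,1]>120)&(p[...,2]>.06)&(p[...,2]<.13)&(abs(p[...,0]-.439)<.025)&(abs(p[...,1]+.15)<.025)
        print(np.median(p[m],0),p[m].min(0),p[m].max(0),current_clock())
```

```text
False [ 0.4398144  -0.15115788  0.08233665] [ 0.03749233  0.21720617 -1.28548779]
True [ 0.43939159 -0.15095733  0.0719688 ] [-0.11159861  0.37240426  5.74283079] 37.1
[ 0.43266756 -0.15497655  0.09510236] [ 0.42901857 -0.16005974  0.06433284] [ 0.44635116 -0.14300087  0.11612397] 39.2917
```

View pics/end.png

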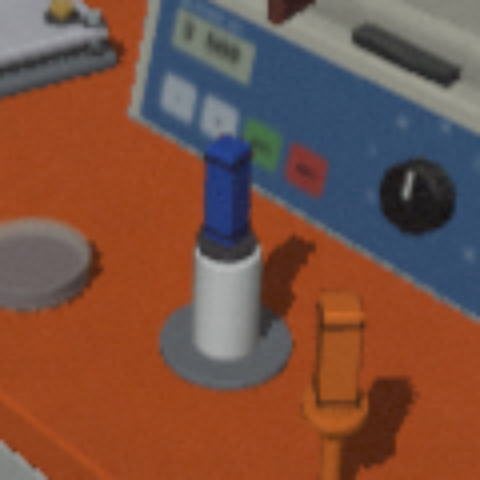

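The probe (handle at crop (228,190)) stands upright with its collar on the rim at (228,245), the hand is clear, and the measurements match those at the start.

```bash
python3 -c "
from bench import *
print(close_job())"
```

```text
the job is handed in; nothing more can be done
None
```

The job is handed in at about 39 s: the high stud (far-left from the robot, at about x 0.591, y 0.206 m) is pressed to within about 0.4 mm of the other three, each of which felt level within 0.1 mm at touches well under their slip force; the probe is back upright in its stand; the judge's result was not shown.

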